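# Swing the chassis round to the orange axle

## Robot

A 6-joint arm with a two-finger parallel gripper is mounted at the origin on the work surface. World frame = base frame: x ahead of the robot, y to its left, z up, the work surface at z = 0. Lengths are in m, angles in rad, forces in N, time in s.
With the tool pointing down it reaches from about 0.375 to 0.975 m from the base axis. Payload 3.8 kg.
Tool frame: the origin (TCP) lies at the very end of the fingers, on their centre line; the grasp point (between the pads) lies 19 mm behind it; z points along the fingers, y is the line along which they close (so a half turn about z gives the same grasp; the last joint's range is limited). The gripper opens to 85 mm and grips with 20 to 120 N. Pads are 22 mm wide; open, the fingers measure 114 mm over their backs; the gripper's body (76 mm by 85 mm) begins 54 mm behind the grasp point. The pads swing forward as they close: fully open they stand 13 mm farther back than shut.
Start: joints at [1.183, 0.264, 1.604, -0, 1.274, -0.037], TCP at [0.232, 0.634, 0.21] pointing down, gripper open.
Joint ranges: [-2.63, 2.63], [-0.94, 2.18], [0.31, 2.57], [-1.31, 4.45], [0, 2.66], [-2.55, 2.55]. Speed limits (rad/s): [2.57, 2.57, 3.14, 3.14, 3.14, 3.14].

## Interface

Orientations are given as a rotation vector (axis times angle).
In Python, from workcell import monitor, viewer, job gives the robot as it stands. The module is installed in compiled form; this text tells all that it offers.
- The arm moves only by the tool step_arm, never from a script. Its argument "series" is one flat list of numbers, 4 for each row, row after row: the shift along the tool's x, y, z in m, then the turn about the tool's z in rad. A call has 1 to 8 rows; each row is the pose to reach, as a shift and turn from the pose commanded when the call began, along the tool's axes at that moment; what a row does not reach only later rows make up. A row lasts 1/8 s, in which the tool goes at most 62.5 mm and 10.7 degrees, less where a joint would pass 70% of its speed; a pose out of reach is approached as far as the arm can. A call with a gripper value outside its range is refused whole. "gripper" is the opening, from 0 (shut) to 1 (fully open), set as the call begins (left out, the last holds). The fingers move at their own pace and stop on an object; "newtons" is the grip in N (left out, the last holds). Time passes only in rows, so rows that repeat a pose let the fingers close. It gives the time, the measured TCP pose, the force, the opening and the grip force at its end, in the units of the state.
- monitor.read_state(): the state, without advancing time (a new reading comes with each control period).
- viewer.read_camera(name): name is "scene" or "top" or "wrist"; returns a dict with "image" (420x560x3 uint8, red, green, blue), "intrinsics" (3x3 intrinsics, pixels), "T" (4x4, takes a point from camera to world coordinates); the wrist camera has in their place "hand_eye" (4x4, takes a point from camera to tool coordinates, whose origin is the TCP and whose axes are the flange's). Camera axes: x right, y up, looking along -z (the intrinsics and any distortion apply to the point x, -y, -z); pixel columns grow to the right and rows downward; lengths in m; the calibration is good to about 2 mm. A picture is of the moment at which its call begins: read the wrist's pose just before it. There is no depth.
- job.finish_job(): hands the job in; it is judged then, once.
Trained networks look in a picture, given as the dict that the camera call returned (one of the last four; its "shot" number tells which), for a name from the list of things; names that differ only in an ending like _2 or _b are one class to them, and where a whole thing is asked for, a point or a joint stands for the part that bears it (a point fixed in the world has none). Each returns a list of dicts, best first, with "score" (0 to 1); they miss things now and then, are a little off and sometimes report something else, mostly with a low value. They report only what shows in the picture. A call takes as long as a camera call.
- viewer.boxes_of(picture, label): "extent" ([centre column, centre row, width, height] in pixels, round what is visible of it).
- viewer.spot_point(picture, label): "point" ([column, row] in pixels: a listed point, or the origin of a listed thing).
The state is a dict: "time": time; "q": joint angles; "joint_vel": joint speeds; "joint_torque": joint torques, N m; "tool_pos": TCP position; "tcp_rot": TCP orientation; "wrist_force": force on the tool from outside, world axes, zero at the start; "torque": the same for the moment, N m; "width": opening from 0.0 (shut) to 1.0 (fully open); "grip_force": force on a finger pad.
Only numpy, scipy, OpenCV 4.12 (cv2) and the standard library are available. Lean on these libraries where they do the work, as an engineer would, in place of code of your own. Each camera call takes 0.05 s, during which the arm holds its last target. There are 200 camera calls.

## Task

The blue model-car chassis sits with its tail hole on the brass pin of the set-up board. Push it near its nose so that it swings round the pin until the nose lines up squarely with the axle unit that has the orange housing, ready to be bolted on. Keep the tail down on the pin, and leave the chassis lying flat and let go.

Things in the scene. Friction and masses are not known exactly. Their poses are not given: they have to be found in the camera images.
- pin (a point): Foot of the brass pin (12 mm thick, 38 mm tall) on the fixed grey set-up board; the point is on the pin's axis at the board's upper face, 10 mm above the bench. The board reaches 235 mm beyond the pin and 365 mm to either side: the chassis slides on it all the way. Axes are the board's: z up, y along the line joining the axle units.
- chassis: Loose blue tray 245 x 76 mm, 0.6 kg, slides lightly and stops when the push stops. Rails 20 mm high along both long sides, outer faces at y = +-38 mm; red battery and black box fixed inside, top 38 mm above the underside. Origin: underside, centre of the 15 mm tail hole, loose on the pin, 30 mm from the tail end. x points from hole to nose, z up.
- nose (a point): Middle of the bright aluminium end plate at the chassis' nose, 215 mm ahead of the chassis origin, 10 mm above its underside. Axes as the chassis.
- orange_axle: Target: fixed axle unit, orange housing, 60 mm high, two black tyres (62 mm diameter, 200 mm over both), aluminium bolt plate 70 wide, 50 mm out to both sides. 280 mm left or right of the pin (varies). Origin: underside centre, on the board. x along its axle, y along the line through the pin: the chassis ends along this line, nose to the unit, about 15 mm short of the bolt plate.
- green_axle: Bystander: the same axle unit with a green housing, 280 mm from the pin on the other side. Origin and axes as for the orange one.

How it is judged:
At the end, for the whole second after the job is handed in: The chassis lies flat (within 3 degrees) and still, its tail hole on the pin (within 10 mm, seated to 6 mm), pointing at the orange axle unit: nose within 20 mm sideways of the unit's centre line and within 90 mm of its centre, direction within 10 degrees of square (x of nose in the frame of orange_axle between -0.02 and 0.02 m and horizontal distance between nose and orange_axle below 0.09 m and angle between the x axis of chassis and the y axis of orange_axle, either way round below 0.175 rad and horizontal distance between chassis and pin below 0.01 m and z of chassis in the frame of pin below 0.006 m and angle between chassis's own z axis and vertical below 0.06 rad and linear speed of chassis below 0.02 m/s); the robot touches nothing.
It fails at once if the chassis' tail is lifted 15 mm or more off the board, or pulled off the pin (z of chassis in the frame of pin above 0.015 m or horizontal distance between chassis and pin above 0.02 m).
It also fails if it takes over 40 s, if anything falls off the work surface, if the arm or the gripper's body presses on something with over 40 N, if the wrist force passes 120 N, or if a joint passes its speed limit or range.

## Working session

There is one attempt and no reset: what is moved stays moved. The work goes in short steps, Python scripts to look and compute and a tool call to move; the robot and the scene stay as the last step left them, time stands still between calls to the robot, and variables do not carry over. Pictures are saved under pics/ and viewed, at most 10 in all, crops included, and the job is handed in when it is done.

Besides the shell and the picture viewer there is one more tool, called as name(argument=value, ...), one argument or row to a line, values as JSON. step_arm: Moves the arm, as the interface text tells. Its arguments: {"type":"object","properties":{"series":{"type":"array"},"gripper":{"type":"number"},"newtons":{"type":"number"}},"required":["series"]}

```bash
mkdir -p pics; cat > h.py <<'E'
import numpy as np, cv2
from workcell import monitor, viewer, job
def ray(p,uv):
    K=np.array(p["intrinsics"]);T=np.array(p["T"])
    d=np.linalg.inv(K)@[uv[0],uv[1],1]; d=np.array([d[0],-d[1],-d[2]])
    return T[:3,3],T[:3,:3]@d
def at(p,uv,z):
    o,d=ray(p,uv); return o+d*(z-o[2])/d[2]
def look(cam,names=(("pin",.01),("chassis",.01),("nose",.02),("orange_axle",.01),("green_axle",.01)),save=None):
    p=viewer.read_camera(cam)
    if save: cv2.imwrite(save,cv2.cvtColor(p["image"],cv2.COLOR_RGB2BGR))
    for n,z in names:
        for r in viewer.spot_point(p,n)[:2]:
            print(cam,n,round(r["score"],2),np.round(r["point"],0),np.round(at(p,r["point"],z),3))
    return p
E
python3 - <<'E'
from h import *
p=look("top",save="pics/top0.png"); print({k:v for k,v in p.items() if k not in("image",)})
look("scene",save="pics/scene0.png")
s=monitor.read_state();print(s["time"],s["tool_pos"],s["tcp_rot"],s["wrist_force"])
E
```

```text
top pin 0.94 [310. 273.] [ 0.475 -0.014  0.01 ]
top chassis 0.9 [307. 271.] [ 0.479 -0.009  0.01 ]
top chassis 0.44 [166. 290.] [0.441 0.269 0.01 ]
top nose 0.89 [318. 171.] [ 0.685 -0.033  0.02 ]
top orange_axle 0.74 [167. 290.] [0.441 0.266 0.01 ]
top green_axle 0.89 [450. 257.] [ 0.506 -0.297  0.01 ]
{'intrinsics': array([[439.78911511,   0.        , 286.06405805],
       [  0.        , 439.78911511, 213.84636032],
       [  0.        ,   0.        ,   1.        ]]), 'T': array([[-1.60612415e-04,  9.74220733e-01, -2.25596845e-01,
         3.91657636e-01],
       [-9.99991171e-01,  7.90829729e-04,  4.12706886e-03,
         3.61976827e-02],
       [ 4.19908474e-03,  2.25595516e-01,  9.74212005e-01,
         8.88177269e-01],
       [ 0.00000000e+00,  0.00000000e+00,  0.00000000e+00,
         1.00000000e+00]]), 'shot': 1}
scene chassis 0.93 [266. 170.] [ 0.478 -0.012  0.01 ]
scene nose 0.74 [265. 169.] [ 0.481 -0.015  0.02 ]
scene nose 0.59 [260. 259.] [ 0.689 -0.047  0.02 ]
scene orange_axle 0.98 [383. 150.] [0.452 0.261 0.01 ]
scene green_axle 0.97 [139. 194.] [ 0.506 -0.29   0.01 ]
0.6 [0.23198404 0.63389422 0.21052667] [5.48224317e-01 3.09335269e+00 9.80439831e-05] [-0.6955695  -0.35378943  0.6941156 ]
```

View pics/top0.png

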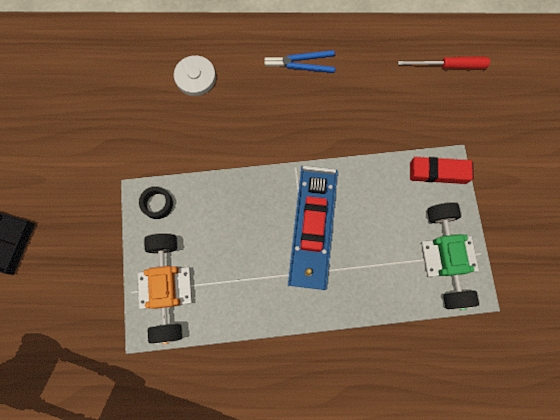

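View pics/scene0.png

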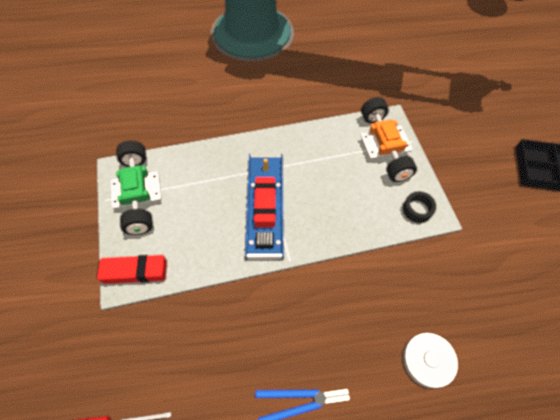

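The top view shows the pin at (310,273) and the nose at (318,171). The orange unit is at (167,290), on the +y side. I'll push from the −y side with shut fingers, so I travel there first.

step_arm(
  series=[-0.042, -0.038, 0, 0.1, -0.084, -0.076, 0, 0.2, -0.126, -0.114, 0, 0.3, -0.168, -0.152, 0, 0.4, -0.21, -0.19, 0, 0.5, -0.252, -0.228, 0, 0.6, -0.294, -0.266, 0, 0.7, -0.336, -0.304, 0, 0.8],
  gripper=0,
)

```text
time: 1.6
tool_pos: [0.4438, 0.2314, 0.211]
tcp_rot: [1.713, 2.633, 0.002]
wrist_force: [2.8, 0.9, -0.3]
width: 0.002
grip_force: 0.0
```

```bash
cat >> h.py <<'E'
from scipy.spatial.transform import Rotation as Ro
def goal(xyz,yaw_y):
    "shift in tool axes and turn to reach xyz with tool y at world heading yaw_y (deg)"
    s=monitor.read_state();R=Ro.from_rotvec(s["tcp_rot"]).as_matrix()
    h=np.degrees(np.arctan2(R[1,1],R[0,1]))
    print("t",round(s["time"],2),"pos",np.round(s["tool_pos"],3),"yaw",round(h,1),"F",np.round(s["wrist_force"],1),"q",np.round(s["q"],2))
    print(" shift",np.round(R.T@(np.array(xyz)-s["tool_pos"]),4),"turn",round(-np.radians((yaw_y-h+180)%360-180),3))
E
python3 -c "
from h import *
goal([.628,-.118,.21],-19)"
```

```text
t 1.6 pos [0.444 0.231 0.211] yaw 23.9 F [ 2.8  0.9 -0.3] q [ 0.43 -0.07  1.97  0.    1.24  0.01]
 shift [-0.394  0.027  0.001] turn 0.749
```

step_arm(
  series=[-0.056, 0.004, 0, 0.11, -0.112, 0.008, 0, 0.22, -0.168, 0.012, 0, 0.33, -0.224, 0.016, 0, 0.44, -0.28, 0.02, 0, 0.55, -0.336, 0.024, 0, 0.66, -0.394, 0.027, 0, 0.75, -0.394, 0.027, 0, 0.75],
)

```text
time: 2.6
tool_pos: [0.6296, -0.1196, 0.2102]
tcp_rot: [2.559, 1.82, -0.0]
wrist_force: [-0.1, 0.5, 0.8]
width: 0.003
grip_force: 0.0
```

```bash
python3 -c "
from h import *
goal([.628,-.118,.016],-19)
look('top');look('scene',save='pics/scene1.png')"
```

```text
t 2.6 pos [ 0.63 -0.12  0.21] yaw -19.2 F [-0.1  0.5  0.8] q [-0.23  0.2   1.68 -0.    1.26  0.11]
 shift [ 0.0012 -0.0022  0.1942] turn -0.003
top pin 0.69 [311. 273.] [ 0.474 -0.017  0.01 ]
top chassis 0.93 [307. 272.] [ 0.476 -0.01   0.01 ]
top nose 0.83 [320. 169.] [ 0.689 -0.038  0.02 ]
top orange_axle 0.89 [170. 291.] [0.439 0.26  0.01 ]
top green_axle 0.24 [310. 276.] [ 0.468 -0.015  0.01 ]
scene pin 0.64 [264. 168.] [ 0.472 -0.015  0.01 ]
scene pin 0.45 [383. 148.] [0.448 0.263 0.01 ]
scene chassis 0.7 [268. 170.] [ 0.477 -0.006  0.01 ]
scene chassis 0.7 [139. 194.] [ 0.506 -0.289  0.01 ]
scene nose 0.94 [261. 262.] [ 0.695 -0.044  0.02 ]
scene orange_axle 0.56 [384. 150.] [0.453 0.263 0.01 ]
scene green_axle 0.57 [136. 193.] [ 0.502 -0.296  0.01 ]
```

View pics/scene1.png

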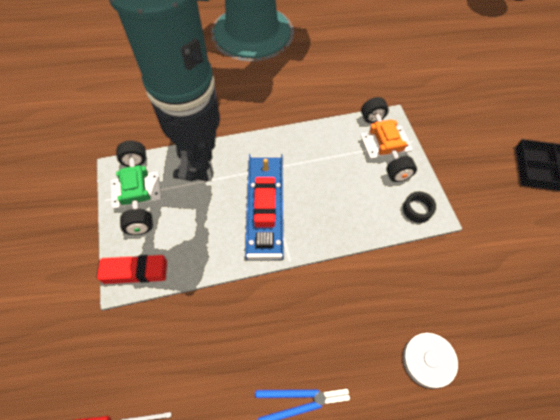

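The chassis is unchanged, with the pin at (265,168) and the nose at (261,260). The gripper is clear on the chassis' −y side, so I descend.

step_arm(
  series=[0.001, -0.002, 0.04, 0, 0.001, -0.002, 0.085, 0, 0.001, -0.002, 0.13, 0, 0.001, -0.002, 0.16, 0, 0.001, -0.002, 0.18, 0, 0.001, -0.002, 0.192, 0, 0.001, -0.002, 0.192, 0],
)

```text
time: 4.08
tool_pos: [0.6267, -0.1142, 0.0182]
tcp_rot: [-2.556, -1.826, 0.001]
wrist_force: [-1.0, -0.3, 0.7]
width: 0.002
grip_force: 0.0
```

```bash
cat >> h.py <<'E'
PIN=np.array([.475,-.013])
def arc(a0,a1,n,r=.182,off=15.6,z=.018):
    "rows for finger centre on arc; chassis heading a0->a1 (deg), tool y along heading"
    s=monitor.read_state();R=Ro.from_rotvec(s["tcp_rot"]).as_matrix()
    h=np.degrees(np.arctan2(R[1,1],R[0,1]))
    print("t",round(s["time"],2),"pos",np.round(s["tool_pos"],3),"yaw",round(h,1),"F",np.round(s["wrist_force"],1))
    for a in np.linspace(a0,a1,n+1)[1:]:
        b=np.radians(a-off); P=[*(PIN+r*np.array([np.cos(b),np.sin(b)])),z]
        print(round(a,1),np.round(R.T@(np.array(P)-s["tool_pos"]),3),round(-np.radians(a-h),2))
E
python3 -c "
from h import *
arc(-18.6,13.4,8)"
```

```text
t 4.08 pos [ 0.627 -0.114  0.018] yaw -18.9 F [-1.  -0.3  0.7]
-14.6 [0.011 0.002 0.   ] -0.08
-10.6 [0.023 0.004 0.   ] -0.14
-6.6 [0.036 0.005 0.   ] -0.21
-2.6 [0.049 0.006 0.   ] -0.28
1.4 [0.061 0.005 0.   ] -0.35
5.4 [0.074 0.004 0.   ] -0.42
9.4 [0.087 0.001 0.   ] -0.49
13.4 [ 0.099 -0.002  0.   ] -0.56
```

step_arm(
  series=[0.011, 0.002, 0, -0.08, 0.023, 0.004, 0, -0.14, 0.036, 0.005, 0, -0.21, 0.049, 0.006, 0, -0.28, 0.061, 0.005, 0, -0.35, 0.074, 0.004, 0, -0.42, 0.087, 0.001, 0, -0.49, 0.099, -0.002, 0, -0.56],
)

```text
time: 5.08
tool_pos: [0.6588, -0.0196, 0.0207]
tcp_rot: [1.947, 2.462, 0.003]
wrist_force: [-0.1, -0.3, 0.3]
width: -0.002
grip_force: 0.0
```

```bash
python3 -c "
from h import *
arc(13.4,45.4,8)
look('top',save='pics/top2.png')"
```

```text
t 5.08 pos [ 0.659 -0.02   0.021] yaw 13.3 F [-0.1 -0.3  0.3]
17.4 [0.012 0.001 0.003] -0.07
21.4 [0.025 0.003 0.003] -0.14
25.4 [0.038 0.004 0.003] -0.21
29.4 [0.05  0.005 0.003] -0.28
33.4 [0.063 0.004 0.003] -0.35
37.4 [0.076 0.003 0.003] -0.42
41.4 [0.088 0.    0.003] -0.49
45.4 [ 0.1   -0.003  0.003] -0.56
top orange_axle 0.59 [168. 290.] [0.441 0.264 0.01 ]
top green_axle 0.84 [448. 256.] [ 0.509 -0.294  0.01 ]
```

View pics/top2.png

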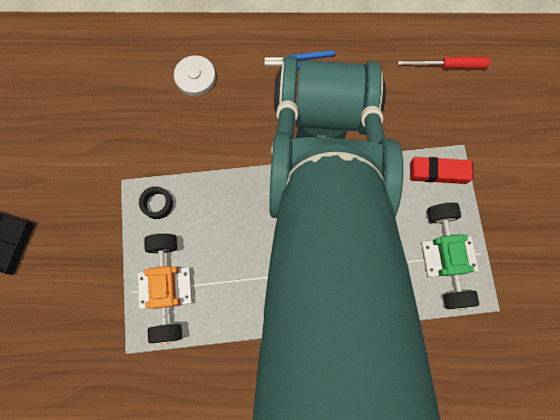

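The top view is blocked by the arm, so I'll check with the scene camera.

```bash
python3 -c "
from h import *
look('scene',save='pics/scene2.png')"
```

```text
scene nose 0.59 [258. 260.] [ 0.691 -0.049  0.02 ]
scene orange_axle 0.91 [386. 148.] [0.449 0.269 0.01 ]
scene green_axle 0.64 [138. 190.] [ 0.495 -0.29   0.01 ]
```

View pics/scene2.png

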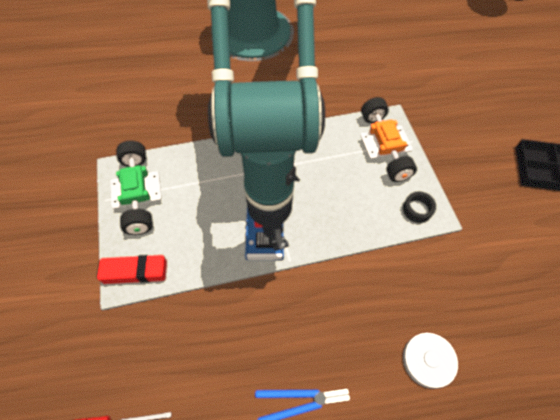

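```bash
python3 -c "
from h import *
s=monitor.read_state();print(s['tool_pos'],s['wrist_force'],s['width'])
p=viewer.read_camera('scene');K=p['intrinsics'];T=np.linalg.inv(p['T'])
for z in(.02,.05,.1):
  c=T@np.r_[s['tool_pos'][:2],z,1];u=K@[c[0],-c[1],-c[2]];print(z,u/u[2])
w=viewer.read_camera('wrist')['image']
c=cv2.resize(p['image'][150:290,190:330],(420,420),interpolation=3)
cv2.imwrite('pics/w3.png',cv2.resize(np.hstack([w,c])[:,:,::-1],(800,343)))"
```

```text
[ 0.65687006 -0.02026034  0.01842047] [ 1.05851266  0.50147871 -0.33298157] 2.48013589254961e-05
0.02 [271.22881707 242.35825114   1.        ]
0.05 [271.02016909 236.08310453   1.        ]
0.1 [270.63863097 224.60823863   1.        ]
```

View pics/w3.png

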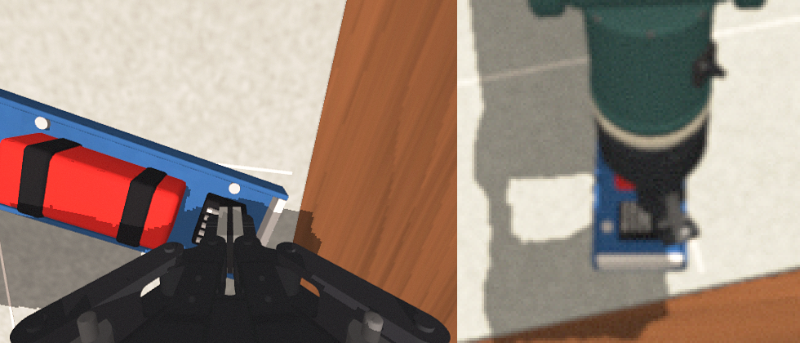

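```bash
python3 -c "
from h import *
s=monitor.read_state();R=Ro.from_rotvec(s['tcp_rot']).as_matrix()
p=viewer.read_camera('wrist');K=p['intrinsics'];H=np.array(p['hand_eye']);print(np.round(H,3),K)
G=np.eye(4);G[:3,:3]=R;G[:3,3]=s['tool_pos'];T=np.linalg.inv(G@H)
def px(w):
  c=T@np.r_[w,1];u=K@[c[0],-c[1],-c[2]];return np.round(u[:2]/u[2])
print('tcp',px(s['tool_pos']))
for h in(-9,-6.5,-4,0):
  b=np.radians(h);d=np.array([np.cos(b),np.sin(b)]);n=np.array([-d[1],d[0]])
  print(h,[px(np.r_[PIN+x*d+y*n,z]) for x,y,z in((.215,.038,.03),(.215,-.038,.03),(.08,.038,.03),(.215,.038,.01))])
p['T']=G@H
for n in('nose','chassis'):print(n,[(r['score'],r['point'],at(p,r['point'],.02)) for r in viewer.spot_point(p,n)])
cv2.imwrite('pics/w4.png',p['image'][:,:,::-1])"
```

```text
[[ 0.     0.957  0.289  0.073]
 [ 1.    -0.     0.    -0.   ]
 [ 0.     0.289 -0.957 -0.163]
 [ 0.     0.     0.     1.   ]] [[298.61271235   0.         281.35295548]
 [  0.         298.61271235 213.19052433]
 [  0.           0.           1.        ]]
tcp [282. 252.]
-9 [array([350., 257.]), array([297., 360.]), array([110., 164.]), array([343., 243.])]
-6.5 [array([355., 241.]), array([305., 349.]), array([108., 157.]), array([347., 229.])]
-4 [array([359., 225.]), array([313., 338.]), array([106., 149.]), array([350., 214.])]
0 [array([363., 197.]), array([324., 318.]), array([101., 136.]), array([354., 189.])]
nose [(0.91, [322.5, 286.5], array([ 0.68607858, -0.03604357,  0.02      ]))]
chassis [(0.65, [325.2, 286.6], array([ 0.68770204, -0.03573415,  0.02      ]))]
```

View pics/w4.png

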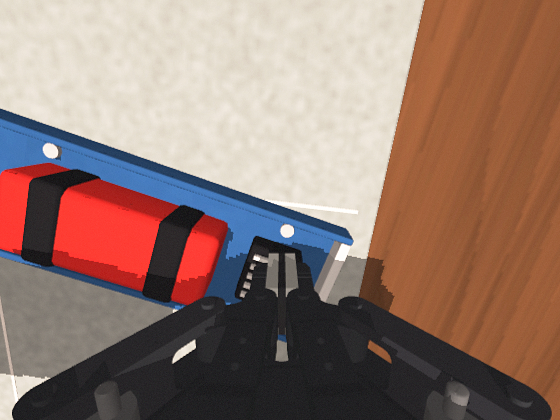

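```bash
python3 -c "
from h import *
p=viewer.read_camera('scene');p0=viewer.read_camera('top')
def blobs(f,box,mn,mx):
  im=cv2.imread(f).astype(int);m=(im.min(2)>165).astype(np.uint8)
  n,l,st,c=cv2.connectedComponentsWithStats(m,connectivity=4);x0,x1,y0,y1=box
  return [np.round(c[i],1) for i in range(1,n) if mn<=st[i,4]<=mx and x0<c[i][0]<x1 and y0<c[i][1]<y1]
for f,pp,box in(('top0',p0,(285,340,160,292)),('scene0',p,(245,288,150,265)),('scene2',p,(245,288,150,265))):
  for b in blobs(f'pics/{f}.png',box,2,40):print(f,b,np.round(at(pp,b,.02)[:2],3))
for b in blobs('pics/w4.png',(0,400,100,320),40,400):print('w',b)
s=monitor.read_state();print(s['tool_pos'],s['tcp_rot'],s['time'])
im=cv2.imread('pics/scene0.png')[150:270,190:330];im2=cv2.imread('pics/scene2.png')[150:270,190:330];im3=cv2.imread('pics/top0.png')[160:295,260:360]
cv2.imwrite('pics/c5.png',np.hstack([cv2.resize(i,(266,266*i.shape[0]//i.shape[1]),interpolation=2)[:220] if i is not im3 else cv2.resize(i,(163,220),interpolation=2) for i in(im,im2,im3)]))"
```

```text
top0 [296.3 178.3] [0.668 0.011]
top0 [318. 182.] [ 0.66  -0.033]
top0 [320.7 181.7] [ 0.661 -0.039]
top0 [323.7 181.7] [ 0.661 -0.045]
top0 [303.8 183.2] [ 0.658 -0.004]
top0 [311.7 182.7] [ 0.659 -0.02 ]
top0 [315.  182.5] [ 0.659 -0.027]
top0 [330.2 186.2] [ 0.651 -0.058]
top0 [296.7 248.1] [0.523 0.011]
top0 [323.9 251.1] [ 0.517 -0.043]
scene0 [252.3 184.3] [ 0.517 -0.045]
scene0 [277.6 184.4] [0.524 0.009]
scene0 [267.4 237.8] [ 0.646 -0.027]
scene0 [250.8 241.9] [ 0.651 -0.061]
scene0 [277.8 241.8] [ 0.657 -0.007]
scene2 [278.4 254.6] [ 0.685 -0.009]
scene2 [258. 255.] [ 0.681 -0.049]
w [ 50.  150.3]
w [286.7 230.6]
[ 0.6569199  -0.01990434  0.01842911] [-1.95182494e+00 -2.46159081e+00  1.04239343e-04] 6.025
```

View pics/c5.png

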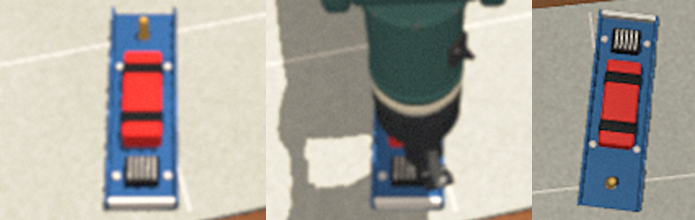

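The chassis is still at its starting heading of about −6.5°, with its rail corner at (352,240). The fingertip (282,252) shows over the tray near the black box. I'll continue the arc a little and check whether the chassis follows.

step_arm(
  series=[0.006, 0.0, 0, -0.04, 0.012, 0.001, 0, -0.07, 0.018, 0.002, 0, -0.1, 0.025, 0.003, 0, -0.14, 0.025, 0.003, 0, -0.14],
)

```text
time: 6.65
tool_pos: [0.6541, 0.0059, 0.0185]
tcp_rot: [-1.773, -2.593, -0.0]
wrist_force: [-0.2, -0.4, -0.9]
width: 0.002
grip_force: 0.0
```

```bash
cat >> h.py <<'E'
def wrist(f=None):
    s=monitor.read_state();G=np.eye(4);G[:3,:3]=Ro.from_rotvec(s["tcp_rot"]).as_matrix();G[:3,3]=s["tool_pos"]
    p=viewer.read_camera("wrist");p["T"]=G@np.array(p["hand_eye"])
    if f: cv2.imwrite(f,p["image"][:,:,::-1])
    for r in viewer.spot_point(p,"nose")[:2]:
        w=at(p,r["point"],.02); v=w[:2]-PIN
        print("wrist nose",round(r["score"],2),np.round(r["point"]),np.round(w,3),"heading",round(np.degrees(np.arctan2(v[1],v[0])),1),"r",round(np.hypot(*v),3))
    return p
E
python3 -c "
from h import *
wrist('pics/w6.png'); arc(21.4,41.4,5)
p=look('scene',(('nose',.02),))"
```

```text
t 6.75 pos [0.654 0.005 0.019] yaw 21.2 F [ 0.2 -0.6 -0.6]
25.4 [0.012 0.005 0.001] -0.07
29.4 [0.024 0.007 0.001] -0.14
33.4 [0.037 0.008 0.001] -0.21
37.4 [0.05  0.008 0.001] -0.28
41.4 [0.062 0.008 0.   ] -0.35
scene nose 0.97 [260. 260.] [ 0.691 -0.046  0.02 ]
```

View pics/w6.png

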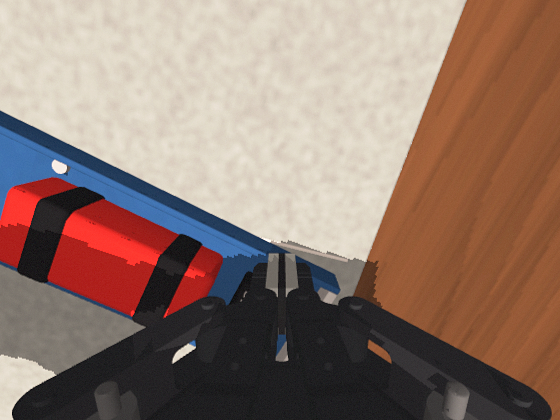

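The tip at (282,255) sits over the left rail while the chassis is unmoved, so the fingers are skimming over it and the reported height may be biased. I'll lift, go back outside the chassis and feel for the board.

step_arm(
  series=[0, 0, -0.03, 0, 0, 0, -0.06, 0, 0, 0, -0.06, 0],
)

```text
time: 7.22
tool_pos: [0.6571, 0.0047, 0.082]
tcp_rot: [1.772, 2.587, 0.006]
wrist_force: [0.0, -0.2, -0.7]
width: 0.002
grip_force: 0.0
```

```bash
python3 -c "
from h import *
goal([.625,-.12,.018],-18.6)"
```

```text
t 7.22 pos [0.657 0.005 0.082] yaw 21.2 F [ 0.  -0.2 -0.7] q [-0.03  0.33  1.77 -0.    1.04 -0.4 ]
 shift [-0.1046 -0.0753  0.0638] turn 0.694
```

step_arm(
  series=[-0.035, -0.025, 0, 0.18, -0.07, -0.05, 0, 0.36, -0.105, -0.075, 0, 0.54, -0.105, -0.075, 0.03, 0.69, -0.105, -0.075, 0.055, 0.69, -0.105, -0.075, 0.063, 0.69, -0.105, -0.075, 0.063, 0.69],
)

```text
time: 8.1
tool_pos: [0.6213, -0.1197, 0.0143]
tcp_rot: [-2.546, -1.838, 0.002]
wrist_force: [-0.8, 0.7, 0.6]
width: 0.001
grip_force: 0.0
```

step_arm(
  series=[0, 0, 0.002, 0, 0, 0, 0.003, 0],
)

```text
time: 8.35
tool_pos: [0.6232, -0.1199, 0.0135]
tcp_rot: [2.545, 1.839, 0.002]
wrist_force: [-0.2, -0.9, -0.2]
width: 0.001
grip_force: 0.0
```

step_arm(
  series=[0, 0, 0.002, 0, 0, 0, 0.003, 0],
)

```text
time: 8.6
tool_pos: [0.6224, -0.1199, 0.0097]
tcp_rot: [2.547, 1.839, 0.0]
wrist_force: [0.8, -0.6, -1.2]
width: 0.0
grip_force: 0.0
```

step_arm(
  series=[0, 0, 0.001, 0, 0, 0, 0.002, 0],
)

```text
time: 8.85
tool_pos: [0.6222, -0.1199, 0.0074]
tcp_rot: [2.547, 1.839, -0.0]
wrist_force: [-0.3, 0.5, -0.5]
width: 0.001
grip_force: 0.0
```

step_arm(
  series=[0, 0, 0.001, 0, 0, 0, 0.002, 0],
)

```text
time: 9.1
tool_pos: [0.6222, -0.1199, 0.0054]
tcp_rot: [-2.547, -1.839, 0.0]
wrist_force: [-0.6, -0.2, 0.2]
width: 0.003
grip_force: 0.0
```

step_arm(
  series=[0, 0, 0.001, 0, 0, 0, 0.002, 0],
)

```text
time: 9.35
tool_pos: [0.6222, -0.1199, 0.0034]
tcp_rot: [-2.547, -1.839, 0.0]
wrist_force: [-0.4, -0.9, -0.2]
width: 0.002
grip_force: 0.0
```

step_arm(
  series=[0, 0, 0.001, 0, 0, 0, 0.002, 0],
)

```text
time: 9.6
tool_pos: [0.6222, -0.1199, 0.0014]
tcp_rot: [2.547, 1.839, -0.0]
wrist_force: [0.2, -0.4, -0.1]
width: 0.003
grip_force: 0.0
```

step_arm(
  series=[0, 0, 0.001, 0, 0, 0, 0.002, 0],
)

```text
time: 9.85
tool_pos: [0.6222, -0.1199, -0.0006]
tcp_rot: [2.547, 1.839, -0.0]
wrist_force: [-0.7, 0.2, -0.2]
width: -0.002
grip_force: 0.0
```

```bash
python3 -c "
from h import *
s=monitor.read_state();print(s['tool_pos'],s['wrist_force'])
wrist('pics/w7.png')"
```

```text
[ 6.22213289e-01 -1.19899600e-01 -5.79286713e-04] [-0.66367312  0.17871422 -0.23197728]
wrist nose 0.68 [367.  57.] [ 0.689 -0.036  0.02 ] heading -6.1 r 0.215
```

View pics/w7.png

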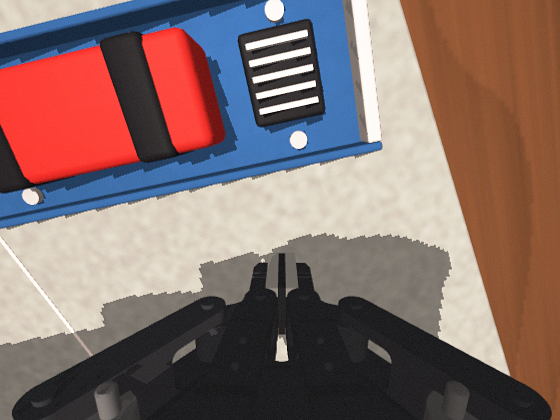

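The board is in view, with the near rail's nose corner at (380,147). The fingertip (282,253) is still beside the chassis and not touching. The reported height clearly reads low, so I keep probing down.

step_arm(
  series=[0, 0, 0.001, 0, 0, 0, 0.002, 0],
)

```text
time: 10.2
tool_pos: [0.6223, -0.1199, -0.0025]
tcp_rot: [2.547, 1.839, 0.0]
wrist_force: [0.7, -0.0, 0.0]
width: 0.006
grip_force: 0.0
```

step_arm(
  series=[0, 0, 0.001, 0, 0, 0, 0.002, 0],
)

```text
time: 10.45
tool_pos: [0.6222, -0.1199, -0.0046]
tcp_rot: [-2.547, -1.839, 0.0]
wrist_force: [0.6, 0.8, 0.0]
width: -0.001
grip_force: 0.0
```

step_arm(
  series=[0, 0, 0.001, 0, 0, 0, 0.002, 0],
)

```text
time: 10.7
tool_pos: [0.6222, -0.1199, -0.0066]
tcp_rot: [-2.547, -1.839, -0.0]
wrist_force: [0.6, 0.8, 0.3]
width: -0.001
grip_force: 0.0
```

step_arm(
  series=[0, 0, 0.001, 0, 0, 0, 0.002, 0],
)

```text
time: 10.95
tool_pos: [0.6222, -0.1199, -0.0086]
tcp_rot: [2.547, 1.839, 0.0]
wrist_force: [0.2, -0.6, -0.5]
width: -0.0
grip_force: 0.0
```

step_arm(
  series=[0, 0, 0.001, 0, 0, 0, 0.002, 0],
)

```text
time: 11.2
tool_pos: [0.6222, -0.1199, -0.0106]
tcp_rot: [-2.547, -1.839, -0.0]
wrist_force: [-1.4, -1.1, -0.0]
width: -0.002
grip_force: 0.0
```

```bash
python3 -c "
from h import *
# arm pose check from the scene/top cameras and time; stereo check of the fixed board using wrist cam
s=monitor.read_state();print(s['tool_pos'],s['wrist_force'],s['q'],s['joint_torque'])
p=wrist('pics/w8.png')
im=p['image'].astype(int);m=((im.min(2)>165)).astype(np.uint8)
n,l,st,c=cv2.connectedComponentsWithStats(m,connectivity=4)
for i in range(1,n):
  if 60<st[i,4]<700:print(np.round(c[i],1),st[i])
"
```

```text
[ 0.62221875 -0.1198931  -0.01057485] [-1.3625858  -1.10428963 -0.0417605 ] [-2.29673508e-01  4.02089855e-01  1.86688800e+00  3.28697723e-05
  8.72639176e-01  9.03782092e-02] [ 2.53681492e-04 -5.15711904e+01 -2.94245464e+01 -2.71260586e-05
  1.50647579e-02  1.01146551e-05]
wrist nose 0.88 [371.  54.] [ 0.687 -0.037  0.02 ] heading -6.3 r 0.214
[273.1   4.7] [263   0  21  12 203]
[275.8  31.9] [242  21  69  23 506]
[279.3  50.7] [246  40  68  22 486]
[282.7  68.9] [250  59  66  21 464]
[286.1  86.5] [254  77  65  20 446]
[289.3 103.6] [258  94  64  20 414]
[299.3 140.6] [290 131  19  20 282]
[ 12.5 201.6] [  4 193  18  17 225]
[280.4 355.5] [276 346  12  15 102]
```

```bash
python3 -c "
from h import *
a=viewer.read_camera('top');b=viewer.read_camera('scene');print(np.round(b['T'],3))
def tri(u,v):
  o1,d1=ray(a,u);o2,d2=ray(b,v);A=np.c_[d1,-d2];t=np.linalg.lstsq(A,o2-o1,rcond=None)[0];P,Q=o1+d1*t[0],o2+d2*t[1];return np.round((P+Q)/2,4),round(np.linalg.norm(P-Q),4)
for u,v in(((296.7,248.1),(277.6,184.4)),((323.9,251.1),(252.3,184.3)),((303.8,183.2),(277.8,241.8)),((330.2,186.2),(250.8,241.9))):print(tri(u,v))
for n in('orange_axle','green_axle','nose','chassis'):
  u=viewer.spot_point(a,n);v=viewer.spot_point(b,n)
  if u and v:print(n,tri(u[0]['point'],v[0]['point']))
for f in('w4','w6','w7','w8'):
  im=cv2.imread(f'pics/{f}.png').astype(int).sum(2)//3
  print(f,'col277',list(im[236:290:2,277]),'c289',list(im[236:290:2,289]))
"
```

```text
[[ 0.123 -0.875  0.468  0.977]
 [ 0.992  0.105 -0.066 -0.046]
 [ 0.008  0.473  0.881  0.751]
 [ 0.     0.     0.     1.   ]]
(array([0.5228, 0.01  , 0.0184]), np.float64(0.0027))
(array([ 0.5167, -0.0441,  0.0193]), np.float64(0.0028))
(array([ 0.6574, -0.0056,  0.0198]), np.float64(0.0031))
(array([ 0.6511, -0.0594,  0.0198]), np.float64(0.0023))
orange_axle (array([ 0.4375,  0.2699, -0.0128]), np.float64(0.002))
green_axle (array([ 0.5205, -0.1315,  0.0959]), np.float64(0.271))
nose (array([ 0.6894, -0.0432,  0.0073]), np.float64(0.0076))
chassis (array([ 0.4763, -0.0081,  0.026 ]), np.float64(0.0035))
w4 col277 [np.int64(124), np.int64(126), np.int64(128), np.int64(47), np.int64(24), np.int64(21), np.int64(21), np.int64(16), np.int64(37), np.int64(146), np.int64(137), np.int64(139), np.int64(132), np.int64(109), np.int64(114), np.int64(110), np.int64(112), np.int64(112), np.int64(109), np.int64(111), np.int64(110), np.int64(111), np.int64(114), np.int64(110), np.int64(109), np.int64(110), np.int64(135)] c289 [np.int64(240), np.int64(122), np.int64(125), np.int64(127), np.int64(117
[... 2104 characters left out ...]
21), np.int64(116), np.int64(107), np.int64(106), np.int64(106), np.int64(108), np.int64(105), np.int64(105), np.int64(103), np.int64(104), np.int64(104), np.int64(102), np.int64(102), np.int64(105), np.int64(103), np.int64(105), np.int64(103), np.int64(106), np.int64(102), np.int64(129)] c289 [np.int64(216), np.int64(214), np.int64(215), np.int64(216), np.int64(117), np.int64(123), np.int64(123), np.int64(123), np.int64(119), np.int64(106), np.int64(104), np.int64(104), np.int64(104), np.int64(107), np.int64(105), np.int64(105), np.int64(106), np.int64(106), np.int64(105), np.int64(105), np.int64(106), np.int64(106), np.int64(106), np.int64(105), np.int64(106), np.int64(104), np.int64(130)]
```

The visible fingertip starts at row 254 in every picture. With 11 mm half-width that puts the real tip about 28 mm short of the reported TCP. So it's now just above the board and below the rail top, and I can push at this height.

```bash
python3 -c "
from h import *
arc(-18.6,17.4,8,r=.1626,off=17.5,z=-.0105)"
```

```text
t 11.8 pos [ 0.622 -0.12  -0.01 ] yaw -18.3 F [-0.1  0.7  0.5]
-14.1 [ 0.018 -0.015 -0.   ] -0.07
-9.6 [ 0.03  -0.013 -0.   ] -0.15
-5.1 [ 0.043 -0.011 -0.   ] -0.23
-0.6 [ 0.056 -0.011 -0.   ] -0.31
3.9 [ 0.069 -0.011 -0.   ] -0.39
8.4 [ 0.081 -0.013 -0.   ] -0.47
12.9 [ 0.094 -0.015 -0.   ] -0.55
17.4 [ 0.106 -0.019 -0.   ] -0.62
```

step_arm(
  series=[0.018, -0.015, 0, -0.07, 0.03, -0.013, 0, -0.15, 0.043, -0.011, 0, -0.23, 0.056, -0.011, 0, -0.31, 0.069, -0.011, 0, -0.39],
)

```text
time: 12.42
tool_pos: [0.6338, -0.0516, -0.0103]
tcp_rot: [2.138, 2.3, -0.001]
wrist_force: [-0.7, -2.4, 0.3]
width: -0.002
grip_force: 1.7
```

```bash
python3 -c "
from h import *
p=wrist()
arc(3.9,35.4,7,r=.1626,off=17.5,z=-.0105)"
```

```text
t 12.53 pos [ 0.634 -0.05  -0.01 ] yaw 4.1 F [-0.9  0.1 -0.4]
8.4 [0.011 0.002 0.   ] -0.08
12.9 [0.024 0.005 0.   ] -0.15
17.4 [0.037 0.006 0.   ] -0.23
21.9 [0.049 0.007 0.   ] -0.31
26.4 [0.062 0.006 0.   ] -0.39
30.9 [0.075 0.005 0.   ] -0.47
35.4 [0.087 0.002 0.   ] -0.55
```

Contact at last, with −2.4 N on the wrist. I continue and check.

step_arm(
  series=[0.011, 0.002, 0, -0.08, 0.024, 0.005, 0, -0.15, 0.037, 0.006, 0, -0.23, 0.049, 0.007, 0, -0.31, 0.062, 0.006, 0, -0.39],
)

```text
time: 13.15
tool_pos: [0.6358, 0.0106, -0.0104]
tcp_rot: [1.655, 2.669, -0.0]
wrist_force: [1.4, -2.1, -0.8]
width: 0.001
grip_force: 1.4
```

```bash
python3 -c "
from h import *
p=wrist();look('scene',(('nose',.02),('chassis',.01)))
arc(26.4,62.4,8,r=.1626,off=17.5,z=-.0105)"
```

```text
wrist nose 0.62 [415. 180.] [0.667 0.081 0.02 ] heading 26.1 r 0.214
scene nose 0.81 [321. 244.] [0.672 0.078 0.02 ]
scene chassis 0.89 [268. 166.] [ 0.467 -0.005  0.01 ]
t 13.4 pos [ 0.635  0.011 -0.011] yaw 26.2 F [-0.5  0.7 -0.1]
30.9 [ 0.013  0.004 -0.   ] -0.08
35.4 [ 0.026  0.007 -0.   ] -0.16
39.9 [ 0.038  0.008 -0.   ] -0.24
44.4 [ 0.051  0.009 -0.   ] -0.32
48.9 [ 0.064  0.008 -0.   ] -0.4
53.4 [ 0.076  0.006 -0.   ] -0.47
57.9 [ 0.089  0.004 -0.   ] -0.55
62.4 [ 0.101  0.    -0.   ] -0.63
```

The chassis now heads 26°, exactly as commanded.

step_arm(
  series=[0.013, 0.004, 0, -0.08, 0.026, 0.007, 0, -0.16, 0.038, 0.008, 0, -0.24, 0.051, 0.009, 0, -0.32, 0.064, 0.008, 0, -0.4, 0.076, 0.006, 0, -0.47, 0.089, 0.004, 0, -0.55, 0.101, 0, 0, -0.63],
)

```text
time: 14.4
tool_pos: [0.5911, 0.1014, -0.0104]
tcp_rot: [0.747, 3.05, 0.0]
wrist_force: [2.7, -0.5, -1.4]
width: 0.004
grip_force: 1.2
```

```bash
python3 -c "
from h import *
p=wrist();look('scene',(('nose',.02),('chassis',.01),('orange_axle',.01)));look('top',(('orange_axle',.01),('green_axle',.01)))
arc(62.4,89.4,6,r=.1626,off=17.5,z=-.0105)"
```

```text
wrist nose 0.68 [416. 180.] [0.575 0.177 0.02 ] heading 62.3 r 0.215
scene nose 0.84 [356. 198.] [0.577 0.168 0.02 ]
scene chassis 0.66 [266. 168.] [ 0.473 -0.012  0.01 ]
scene orange_axle 0.82 [384. 147.] [0.446 0.264 0.01 ]
top orange_axle 0.84 [169. 289.] [0.443 0.263 0.01 ]
top green_axle 0.93 [446. 259.] [ 0.503 -0.289  0.01 ]
t 14.85 pos [ 0.59   0.101 -0.011] yaw 62.4 F [ 0.3 -0.1  0.4]
66.9 [ 0.013  0.004 -0.   ] -0.08
71.4 [ 0.025  0.006 -0.   ] -0.16
75.9 [ 0.038  0.007 -0.   ] -0.24
80.4 [ 0.051  0.008 -0.   ] -0.31
84.9 [ 0.063  0.007 -0.   ] -0.39
89.4 [ 0.076  0.005 -0.   ] -0.47
```

step_arm(
  series=[0.013, 0.004, 0, -0.08, 0.025, 0.006, 0, -0.16, 0.038, 0.007, 0, -0.24, 0.051, 0.008, 0, -0.31, 0.063, 0.007, 0, -0.39, 0.076, 0.005, 0, -0.47],
)

```text
time: 15.6
tool_pos: [0.5265, 0.1416, -0.0101]
tcp_rot: [0.014, 3.139, 0.001]
wrist_force: [1.7, 1.0, -2.3]
width: 0.002
grip_force: 1.3
```

```bash
python3 -c "
from h import *
p=wrist();look('scene',(('nose',.02),('orange_axle',.01),('green_axle',.01)))
arc(89.4,96.3,2,r=.1626,off=17.5,z=-.0105)"
```

```text
wrist nose 0.83 [416. 182.] [0.478 0.202 0.02 ] heading 89.1 r 0.215
scene nose 0.76 [360. 161.] [0.485 0.198 0.02 ]
scene orange_axle 0.7 [386. 150.] [0.455 0.266 0.01 ]
t 15.9 pos [ 0.525  0.141 -0.011] yaw 89.3 F [-0.5  0.2 -0.5]
92.8 [ 0.009  0.003 -0.   ] -0.06
96.3 [ 0.019  0.005 -0.   ] -0.12
```

Final bit, then back off and rise.

step_arm(
  series=[0.005, 0.002, 0, -0.03, 0.009, 0.003, 0, -0.06, 0.014, 0.004, 0, -0.09, 0.018, 0.005, 0, -0.115, 0.018, 0.005, 0, -0.115],
)

```text
time: 16.52
tool_pos: [0.5068, 0.1468, -0.0104]
tcp_rot: [0.164, -3.137, -0.0]
wrist_force: [0.4, -0.6, -0.0]
width: -0.001
grip_force: 0.6
```

step_arm(
  series=[-0.015, 0, 0, 0, -0.03, 0, 0, 0, -0.03, 0, -0.04, 0, -0.03, 0, -0.09, 0, -0.03, 0, -0.14, 0, -0.06, -0.05, -0.16, 0, -0.1, -0.1, -0.16, 0, -0.1, -0.1, -0.16, 0],
)

```text
time: 17.52
tool_pos: [0.6192, 0.0544, 0.1496]
tcp_rot: [-0.157, 3.137, -0.001]
wrist_force: [-0.9, 0.5, -0.4]
width: -0.002
grip_force: 0.0
```

```bash
python3 -c "
from h import *
wrist();look('scene');look('top',save='pics/t9.png')
im=cv2.imread('pics/t9.png');p=viewer.read_camera('top')
h=cv2.cvtColor(im,cv2.COLOR_BGR2HSV);m=cv2.inRange(h,(100,120,40),(125,255,255));m[:200]=0;m[330:]=0
n,l,st,c=cv2.connectedComponentsWithStats(m);print(st[1:][st[1:,4]>60])
k=1+np.argmax(st[1:,4]);pts=np.argwhere(l==k)[:,::-1].astype(np.float32);r=cv2.minAreaRect(pts);B=cv2.boxPoints(r);print(r);print([np.round(at(p,b,.025)[:2],3) for b in B])
"
```

```text
wrist nose 0.72 [470.  25.] [0.449 0.2   0.02 ] heading 96.9 r 0.214
scene pin 0.55 [264. 169.] [ 0.474 -0.017  0.01 ]
scene chassis 0.93 [269. 170.] [ 0.478 -0.006  0.01 ]
scene nose 0.89 [358. 149.] [0.451 0.202 0.02 ]
scene orange_axle 0.63 [384. 146.] [0.444 0.265 0.01 ]
scene green_axle 0.66 [140. 192.] [ 0.501 -0.286  0.01 ]
top orange_axle 0.81 [167. 290.] [0.442 0.267 0.01 ]
top green_axle 0.92 [448. 253.] [ 0.514 -0.292  0.01 ]
[]Traceback (most recent call last):
  File "<string>", line 7, in <module>
    k=1+np.argmax(st[1:,4]);pts=np.argwhere(l==k)[:,::-1].astype(np.float32);r=cv2.minAreaRect(pts);B=cv2.boxPoints(r);print(r);print([np.round(at(p,b,.025)[:2],3) for b in B])
        ~~~~~~~~~^^^^^^^^^^
    return _wrapfunc(a, 'argmax', axis=axis, out=out, **kwds)
    return bound(*args, **kwds)
ValueError: attempt to get argmax of an empty sequence
```

The nose is at (0.450, 0.201), within a few mm of the pin–orange line. The heading is about 96.5° against a target of 96.3°, and the arm is clear.

```bash
python3 -c "
from h import *
print(job.finish_job())"
```

```text
the job is handed in; nothing more can be done
None
```

The chassis has been swung round the pin to point at the orange axle unit, with the nose within a few mm of its centre line by my camera measurements. The arm is clear, and I handed the job in at about 18 s; no verdict came back.

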